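Move the compound pot to the blue zone and put its stirrer in

TASK

The steel pot on the bench hot plate is due on the other zone: slide it across the plate, without lifting or tipping it, from the red ring until it stands centred in the blue ring. Then pull the yellow-handled stirrer up out of its holder, lower it blade first into the pot until the blade is at the bottom, and only then let go, so that it is left leaning in the pot with the pot still centred in the blue ring. Do not disturb the other things on the bench.

Things in the scene. Friction and masses are not known exactly. Their poses are not given: they have to be found in the camera images.
- plate: fixed two-zone bench hot plate (switched off and cold), grey with a dark flat top, 260 (x) x 420 (y) x 40 mm high; the top is flat with no rim; origin under its centre; zones lie side by side along its y
- red_ring: red ring painted on the plate's top, 152 mm outer and 136 mm inner diameter, no height; origin at its centre on the plate's top surface; the pot starts here. Which side is red varies
- blue_ring: blue ring painted on the plate's top, same size, about 210 mm from the red one; origin at its centre on the plate's top surface; the pot's goal
- pot: loose open steel pot, straight round wall, 110 mm outer diameter, 80 mm high, wall 4 mm, inner floor 6 mm above its underside, 0.5 to 0.75 kg, with one straight green handle that points along the pot's own -x; origin at the centre of its underside, z up. The handle is a level bar 16 mm wide and 14 mm thick, its middle 62 mm above the underside, from 75 to 165 mm off the pot's axis
- pot_handle (a point): point in the middle of the pot handle's thickness, 110 mm from the pot's axis and 62 mm above its underside; a good place to pinch the handle from above, closing across it (along the pot's y)
- holder: fixed upright aluminium tube on a dark 72 mm disc, 38 mm outer and 30 mm inner diameter, rim 95 mm and inner floor 10 mm above the bench; origin under its centre
- stirrer: loose stirrer, 190 mm long, 70 g, standing blade down in the holder (it may lean a little). Origin at the middle of the blade's lower end, z along the stirrer to the handle's end. Blade 22 x 6 mm up to z = 60 mm, shaft 10 mm diameter up to 105 mm, round yellow handle 20 mm diameter from 105 to 190 mm
- stirrer_grip (a point): point on the stirrer's axis inside the yellow handle, 155 mm from the blade's end and 35 mm below the handle's end; a good place to grip from above
- multimeter: orange hand multimeter lying flat, 85 x 180 x 42 mm, left of the hot plate; bystander; origin under its centre
- pliers: long-nose pliers with yellow handles lying flat, about 50 x 190 x 14 mm; bystander; origin under the middle
- spool: bare aluminium wire spool standing on end, 60 mm diameter, 46 mm high; bystander; origin under its centre
- tray: blue open parts tray, 120 x 90 x 30 mm; bystander; origin under its centre
- screwdriver: screwdriver lying flat, 180 mm long; bystander; origin under its middle
- enclosure: closed aluminium electronics box, 75 x 115 x 40 mm, in front of the hot plate; bystander; origin under its centre
- jar: amber jar with white cap, 60 mm diameter, 75 mm high; bystander; origin under its centre
Things that resemble listed ones, but are neither listed nor needed, are in the scene too. There is more than one size of the stirrer; the one meant has the size given above. Of the things shaped like the pot, the steel one is meant.

How it is judged:
By the outcome, as a careful person would: the job done as asked, in the order asked, and still so for the second after the job is handed in, with the robot touching nothing.
It also fails if it takes over 61 s, if anything falls off the work surface, if the arm or the gripper's body presses on something with over 40 N, if the wrist force passes 120 N, or if a joint passes its speed limit or range.

ROBOT

A 6-joint arm with a two-finger parallel gripper is mounted at the origin on the work surface. World frame = base frame: x ahead of the robot, y to its left, z up, the work surface at z = 0. Lengths are in m, angles in rad, forces in N, time in s.
With the tool pointing down it reaches from about 0.35 to 0.925 m from the base axis. Payload 6.4 kg.
Tool frame: the origin (TCP) lies at the very end of the fingers, on their centre line; the grasp point (between the pads) lies 19 mm behind it (r.grasp_offset is the distance from the TCP to the grasp point, in m); z points along the fingers, y is the line along which they close (so a half turn about z gives the same grasp; the last joint's range is limited). The gripper opens to 85 mm and grips with 20 to 120 N. Pads are 22 mm wide; open, the fingers measure 114 mm over their backs; the gripper's body (76 mm by 85 mm) begins 54 mm behind the grasp point. The pads swing forward as they close: fully open they stand 13 mm farther back than shut.
Start: joints at [1.128, 0.245, 1.558, -0, 1.339, -0.174], TCP at [0.173, 0.627, 0.231] pointing down, gripper open.
Joint ranges: [-3.13, 3.13], [-1.02, 2.26], [0.13, 2.54], [-0.95, 4.09], [0.21, 2.88], [-2.74, 2.74]. Speed limits (rad/s): [2.57, 2.57, 3.14, 3.14, 3.14, 3.14].

INTERFACE

Orientations are given as a rotation vector (axis times angle).
In Python, from cell import r, capture, spot_in, place_of gives the robot as it stands. The module is installed in compiled form; this text tells all that it offers.
- The arm moves only by the tool servo_tool, never from a script. Its argument "commands" is a list of rows, each a list of 3 entries, a list of its own where there are three numbers: the opening, from 0 (shut) to 1 (fully open), then the shift along the tool's x, y, z in mm, then the turn about the tool's z in rad. A call has exactly 10 rows; each row is the pose to reach, as a shift and turn from the pose commanded when the call began, along the tool's axes at that moment; what a row does not reach only later rows make up. A row lasts 1/12 s, in which the tool goes at most 41.7 mm and 7.16 degrees, less where a joint would pass 70% of its speed; a pose out of reach is approached as far as the arm can. A call with a gripper value outside its range is refused whole. The fingers move at their own pace and stop on an object; "squeeze" is the grip in N (left out, the last holds). Time passes only in rows, so rows that repeat a pose let the fingers close, or fill a call up. It gives the time, the measured TCP pose, the force, the opening and the grip force at its end, in the units of the state.
- r.observe(): the state, without advancing time (a new reading comes with each control period).
- capture(name): name is "scene" or "top"; returns a dict with "pixels" (384x512x3 uint8, red, green, blue), "range_z" (384x512 float32, m along the optical axis (not along the pixel's ray), 0 where there is no reading), "vertical_fov" (degrees; the focal length in pixels is half the picture's height over the tangent of half this angle, whatever the lens; pixels are square), "cx", "cy" (the principal point, pixels), "R" (3x3) and "t" (3): a world point X has camera coordinates R X + t. Camera axes: x right, y down, z forward; pixel columns grow to the right and rows downward; lengths in m; the calibration is good to about 2 mm. A picture is of the moment at which its call begins.
- r.job_done(): hands the job in; it is judged then, once.
Trained networks look in the newest picture that a camera, given by its name, has taken for a name from the list of things; names that differ only in an ending like _2 or _b are one class to them, and where a whole thing is asked for, a point or a joint stands for the part that bears it (a point fixed in the world has none). Each returns a list of dicts, best first, with "p" (0 to 1); they miss things now and then, are a little off and sometimes report something else, mostly with a low value. They report only what shows in the picture. A call takes as long as a camera call. They do not tell look-alikes from the thing itself.
- spot_in(camera, thing): "uv" ([column, row] in pixels, amid what is visible of it).
- place_of(camera, thing): "uv" ([column, row] in pixels: a listed point, or the origin of a listed thing).
The state is a dict: "time_s": time; "joints": joint angles; "joint_velocities": joint speeds; "joint_torque": joint torques, N m; "position": TCP position; "tcp_rot": TCP orientation; "force": force on the tool from outside, world axes, zero at the start; "ft_torque": the same for the moment, N m; "opening": finger opening in m; "gripper_force": force on a finger pad.
Only numpy, scipy, OpenCV 4.12 (cv2) and the standard library are available. Lean on these libraries where they do the work, as an engineer would, in place of code of your own. Each camera call takes 0.05 s, during which the arm holds its last target. There are 200 camera calls.

## Working session

There is one attempt and no reset: what is moved stays moved. The work goes in short steps, Python scripts to look and compute and a tool call to move; the robot and the scene stay as the last step left them, time stands still between calls to the robot, and variables do not carry over. Pictures are saved under pics/ and viewed, at most 10 in all, crops included, and the job is handed in when it is done.

Besides the shell and the picture viewer there is one more tool, called after "Emit:" as name(argument=value, ...) on one line, values as JSON. servo_tool: Moves the arm, as the interface text tells. Its arguments: {"type":"object","properties":{"commands":{"type":"array","items":{"type":"array"}},"squeeze":{"type":"number"}},"required":["commands"]}

```bash
mkdir -p pics; cat > h.py <<'E'
import numpy as np, cv2
from cell import r, capture, spot_in, place_of
def cam(n):
    c=capture(n); c['f']=c['pixels'].shape[0]/2/np.tan(np.radians(c['vertical_fov'])/2); return c
def save(c,p,box=None,s=1):
    im=c['pixels'][...,::-1]
    if box: im=im[box[1]:box[3],box[0]:box[2]]
    cv2.imwrite(p,cv2.resize(im,None,fx=s,fy=s,interpolation=cv2.INTER_CUBIC))
def ray(c,uv):
    d=c['R'].T@np.array([(uv[0]-c['cx'])/c['f'],(uv[1]-c['cy'])/c['f'],1]); return -c['R'].T@c['t'],d
def atz(c,uv,z):
    o,d=ray(c,uv); return o+d*(z-o[2])/d[2]
def cloud(c):
    v,u=np.mgrid[0:384,0:512]; z=c['range_z']
    P=np.stack([(u-c['cx'])/c['f']*z,(v-c['cy'])/c['f']*z,z],-1); return (P-c['t'])@c['R']
def proj(c,X):
    p=c['R']@np.array(X)+c['t']; return c['f']*p[:2]/p[2]+[c['cx'],c['cy']]
E
python3 - <<'E'
from h import *
for n in ('scene','top'):
    c=cam(n); save(c,f'pics/{n}0.png',s=1.5); P=cloud(c); print(n,-c['R'].T@c['t'],c['f'])
    for t in ['plate','red_ring','blue_ring','pot','pot_handle','holder','stirrer','stirrer_grip']:
        for d in place_of(n,t)[:3]:
            u,v=np.round(d['uv']).astype(int); print(t,round(d['p'],2),u,v,P[min(v,383),min(u,511)].round(3))
E
```

```text
scene [ 1.30560429 -0.43441753  1.23757753] 487.9919870737498
plate 0.81 284 243 [0.611 0.029 0.042]
red_ring 0.89 251 252 [ 0.637 -0.094  0.114]
blue_ring 0.97 308 218 [0.563 0.143 0.04 ]
blue_ring 0.56 231 214 [ 0.489 -0.083  0.11 ]
pot 0.94 116 200 [ 0.219 -0.363  0.045]
pot 0.6 251 251 [ 0.636 -0.093  0.118]
pot_handle 0.84 145 185 [ 0.223 -0.262  0.069]
pot_handle 0.71 164 229 [ 0.512 -0.289  0.194]
pot_handle 0.63 230 212 [ 0.483 -0.083  0.113]
holder 0.87 170 264 [ 0.522 -0.297  0.042]
stirrer 0.62 141 249 [ 0.414 -0.352  0.016]
stirrer 0.43 127 283 [ 0.495 -0.426 -0.002]
stirrer_grip 0.68 161 229 [ 0.508 -0.296  0.193]
stirrer_grip 0.55 134 229 [ 0.412 -0.354  0.116]
stirrer_grip 0.47 124 263 [ 0.504 -0.415  0.109]
top [ 3.02133656e-01 -1.88168688e-04  1.18281287e+00] 360.99772515305557
plate 0.92 244 146 [0.575 0.038 0.037]
plate 0.52 346 174 [ 0.486 -0.283  0.079]
red_ring 0.87 275 144 [ 0.582 -0.062  0.045]
blue_ring 0.61 210 146 [0.57  0.147 0.042]
blue_ring 0.44 279 144 [ 0.582 -0.075  0.049]
pot 0.65 278 144 [ 0.583 -0.072  0.046]
pot 0.64 362 277 [ 0.167 -0.35   0.013]
pot 0.38 343 119 [ 0.672 -0.281  0.047]
pot_handle 0.81 282 174 [ 0.475 -0.082  0.109]
pot_handle 0.54 171 215 [0.346 0.266 0.014]
pot_handle 0.47 245 149 [0.564 0.034 0.042]
holder 0.68 344 174 [ 0.489 -0.281  0.062]
stirrer 0.68 346 173 [ 0.488 -0.281  0.084]
stirrer 0.56 386 176 [ 0.496 -0.435  0.003]
stirrer 0.55 405 185 [ 0.469 -0.5   -0.003]
stirrer_grip 0.57 395 170 [ 0.495 -0.417  0.126]
stirrer_grip 0.51 359 165 [ 0.492 -0.288  0.201]
stirrer_grip 0.41 374 199 [ 0.405 -0.349  0.139]
```

View pics/scene0.png

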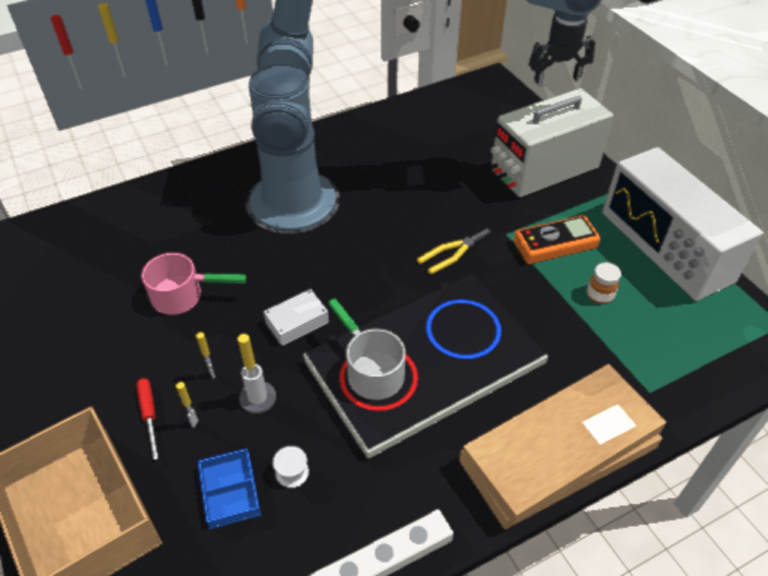

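View pics/top0.png

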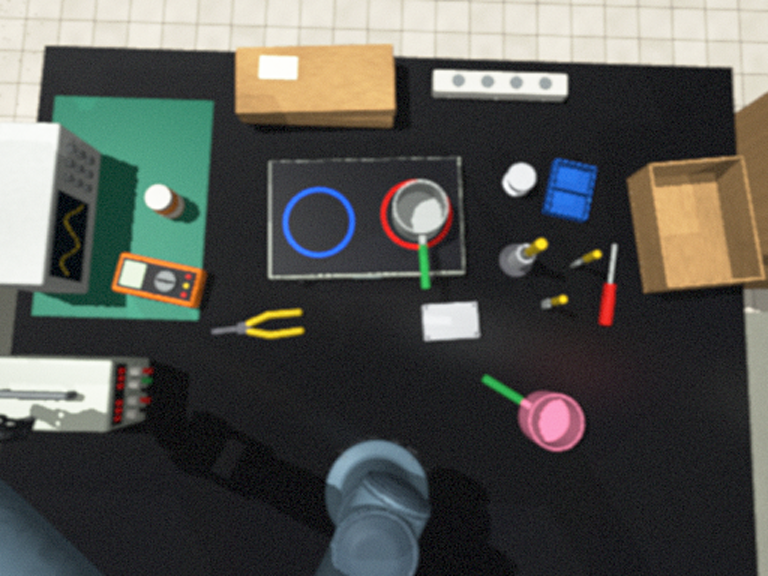

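The top view shows the steel pot at (280,140), the blue ring at (212,148) and the tall stirrer standing in the holder at (346,174), with its end at (360,163). These could be mistaken for what I want:
- **Pots:** steel at scene (251,243), which I want. Pink at (116,188) is a decoy.
- **Stirrers:** the tall one in the holder at scene (165,240), which I want. Short ones at (134,229) and (124,263), plus the screwdriver at (98,275) and the pliers, are not.

Next I measure precisely and take a close crop.

```bash
cat > m.py <<'E'
from h import *
from scipy.optimize import least_squares
def circ(p):
    s=least_squares(lambda q:np.hypot(p[:,0]-q[0],p[:,1]-q[1])-q[2],[*p.mean(0),.05],loss='soft_l1',f_scale=.002); return s.x
def ringfit(c,mask,z=.04):
    v,u=np.nonzero(mask); return circ(np.array([atz(c,q,z)[:2] for q in zip(u,v)]))
def hsv(c): return cv2.cvtColor(c['pixels'],cv2.COLOR_RGB2HSV).astype(int)
def potrim(c,P,xy):
    m=(abs(P[...,2]-.12)<.004)&(np.hypot(P[...,0]-xy[0],P[...,1]-xy[1])<.085)&(hsv(c)[...,1]<70)
    return circ(P[m][:,:2]),m.sum()
def handle(c,P,xy):
    H=hsv(c); m=(H[...,0]>45)&(H[...,0]<75)&(H[...,1]>120)&(P[...,2]>.09)&(P[...,2]<.13)&(np.hypot(P[...,0]-xy[0],P[...,1]-xy[1])<.2)
    p=P[m]; q=p[p[:,2]>np.percentile(p[:,2],50)-.004]; l=cv2.fitLine(q[:,:2].astype(np.float32),cv2.DIST_L2,0,.01,.01).ravel()
    return l,p.min(0),p.max(0),m.sum()
E
python3 - <<'E'
from m import *
np.set_printoptions(precision=4,suppress=True)
for n in ('scene','top'):
    c=cam(n);P=cloud(c);H=hsv(c)
    near=(abs(P[...,2]-.04)<.012)&(P[...,0]>.4)&(P[...,0]<.75)&(abs(P[...,1])<.3)
    print(n,'blue',ringfit(c,near&(H[...,0]>105)&(H[...,0]<130)&(H[...,1]>150)&(H[...,2]>80)&(P[...,1]>0.05)))
    print('red',ringfit(c,near&((H[...,0]<8)|(H[...,0]>172))&(H[...,1]>150)&(H[...,2]>80)))
    print('pot',potrim(c,P,(.583,-.075)),'handle',handle(c,P,(.58,-.075)))
    m=(H[...,0]>18)&(H[...,0]<35)&(H[...,1]>120)&(P[...,2]>.1)&(np.hypot(P[...,0]-.50,P[...,1]+.29)<.07)
    p=P[m]; print('yellow',m.sum(),p.min(0),p.max(0))
    for a,b in((.11,.135),(.135,.16),(.16,.185),(.185,.3)):
        s=p[(p[:,2]>a)&(p[:,2]<b)]
        if len(s):print(a,len(s),s.mean(0),s.min(0),s.max(0))
    # holder rim
    m=(abs(P[...,2]-.095)<.005)&(np.hypot(P[...,0]-.49,P[...,1]+.285)<.05)&(H[...,1]<80); print('rim',m.sum(),circ(P[m][:,:2]) if m.sum()>5 else '')
    m=(abs(P[...,2]-.005)<.02)&(np.hypot(P[...,0]-.49,P[...,1]+.285)<.05); 
    save(c,f'pics/{n}1.png',(110,190,300,300) if n=='scene' else (260,100,420,220),4 if n=='scene' else 5)
o=r.observe(); print(o['position'],o['tcp_rot'],r.grasp_offset)
E
python3 -c "
import cv2,numpy as np
a=cv2.imread('pics/scene1.png');b=cv2.imread('pics/top1.png');b=cv2.resize(b,(400,300));a=cv2.resize(a,(520,300))
cv2.imwrite('pics/both1.png',np.hstack([a,b])[:,:800] if 0 else np.vstack([cv2.resize(a,(520,300)),cv2.copyMakeBorder(b,0,0,0,120,0)]))"
```

```text
scene blue [0.5653 0.144  0.0722]
red [ 0.5891 -0.0661  0.0724]
pot (array([ 0.5882, -0.0703,  0.0527]), np.int64(182)) handle (array([ 0.9964,  0.0853,  0.4697, -0.0814], dtype=float32), array([ 0.4187, -0.0925,  0.097 ]), array([ 0.511 , -0.0701,  0.1155]), np.int64(146))
yellow 161 [ 0.4911 -0.2995  0.1191] [ 0.5148 -0.2794  0.2029]
0.11 20 [ 0.51   -0.291   0.1272] [ 0.5038 -0.2992  0.1191] [ 0.5139 -0.2822  0.1345]
0.135 44 [ 0.509  -0.2909  0.1471] [ 0.5017 -0.2995  0.1355] [ 0.5148 -0.2794  0.1591]
0.16 40 [ 0.509  -0.2906  0.1728] [ 0.5028 -0.2994  0.1615] [ 0.5143 -0.28    0.185 ]
0.185 57 [ 0.5055 -0.2901  0.1966] [ 0.4911 -0.2993  0.1855] [ 0.5141 -0.2804  0.2029]
rim 57 [ 0.5027 -0.2898  0.0163]
top blue [0.5658 0.1404 0.072 ]
red [ 0.5916 -0.0703  0.0733]
pot (array([ 0.5853, -0.0741,  0.0527]), np.int64(154)) handle (array([ 0.9951,  0.0987,  0.464 , -0.0846], dtype=float32), array([ 0.4214, -0.0951,  0.0977]), array([ 0.5059, -0.0752,  0.1138]), np.int64(153))
yellow 96 [ 0.4908 -0.3027  0.119 ] [ 0.5095 -0.283   0.2048]
0.11 10 [ 0.4969 -0.2863  0.1245] [ 0.4916 -0.2933  0.119 ] [ 0.5039 -0.2835  0.1338]
0.135 19 [ 0.4957 -0.288   0.1485] [ 0.4913 -0.2985  0.1353] [ 0.5053 -0.2836  0.16  ]
0.16 17 [ 0.4973 -0.2867  0.1736] [ 0.4909 -0.2952  0.1632] [ 0.5071 -0.283   0.1832]
0.185 50 [ 0.4996 -0.2921  0.1978] [ 0.4908 -0.3027  0.1852] [ 0.5095 -0.2843  0.2048]
rim 36 [ 0.5007 -0.2935  0.0169]
[0.1726 0.6267 0.2313] [ 0.421   3.1133 -0.0001] 0.0187
```

View pics/both1.png

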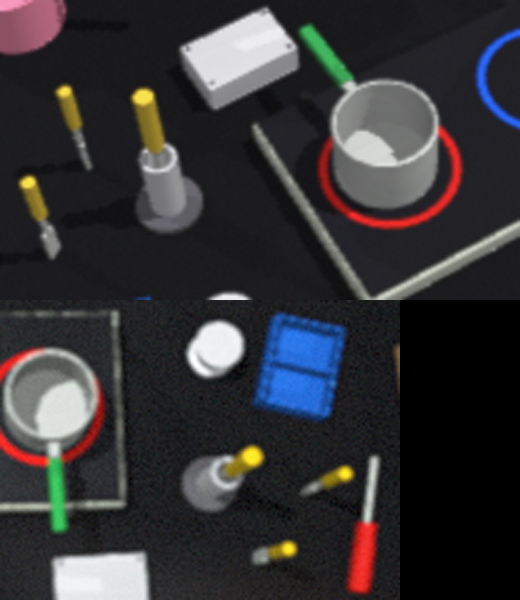

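The crop confirms both choices. The steel pot stands in the red ring with its green handle toward the robot (crop ~(330,55)). The long stirrer is nearly upright in the tube, and both short ones stand outside it. I check obstacle heights along the first path before moving.

```bash
python3 - <<'E'
from m import *
np.set_printoptions(precision=3,suppress=True,linewidth=150)
A=np.zeros((12,22))
for n in ('scene','top'):
    P=cloud(cam(n)).reshape(-1,3); P=P[(P[:,2]>0)&(P[:,2]<.4)]
    for x,y,z in P:
        i=int((x-.0)//.05);j=int((y+.3)//.05)
        if 0<=i<12 and 0<=j<22 and np.hypot(x,y)>.16: A[i,j]=max(A[i,j],z)
print('cols y -.3..',);print(A.round(2))
E
```

```text
cols y -.3..
[[0.01 0.01 0.01 0.   0.   0.   0.   0.   0.   0.01 0.01 0.01 0.01 0.01 0.01 0.01 0.01 0.01 0.   0.   0.01 0.01]
 [0.01 0.01 0.01 0.01 0.   0.   0.   0.   0.01 0.01 0.01 0.01 0.01 0.01 0.01 0.01 0.01 0.01 0.   0.01 0.01 0.  ]
 [0.01 0.01 0.01 0.01 0.01 0.   0.   0.01 0.01 0.01 0.01 0.01 0.01 0.01 0.01 0.17 0.18 0.38 0.32 0.17 0.18 0.  ]
 [0.08 0.01 0.01 0.01 0.01 0.01 0.01 0.01 0.01 0.01 0.01 0.01 0.01 0.01 0.01 0.17 0.31 0.4  0.4  0.35 0.29 0.  ]
 [0.08 0.07 0.01 0.01 0.01 0.01 0.01 0.01 0.01 0.01 0.01 0.01 0.01 0.01 0.01 0.18 0.19 0.39 0.4  0.37 0.18 0.01]
 [0.01 0.07 0.01 0.01 0.01 0.01 0.01 0.01 0.01 0.01 0.01 0.01 0.01 0.01 0.01 0.17 0.18 0.17 0.18 0.18 0.18 0.01]
 [0.01 0.05 0.05 0.05 0.04 0.01 0.01 0.01 0.01 0.02 0.02 0.02 0.02 0.02 0.01 0.01 0.01 0.01 0.01 0.01 0.01 0.  ]
 [0.01 0.05 0.05 0.05 0.04 0.01 0.01 0.01 0.01 0.02 0.02 0.02 0.02 0.04 0.05 0.04 0.04 0.01 0.15 0.16 0.16 0.16]
 [0.01 0.04 0.05 0.04 0.11 0.01 0.01 0.03 0.03 0.04 0.04 0.01 0.01 0.04 0.05 0.06 0.05 0.05 0.17 0.17 0.17 0.17]
 [0.2  0.01 0.05 0.05 0.11 0.05 0.05 0.05 0.05 0.05 0.05 0.01 0.01 0.04 0.05 0.05 0.05 0.04 0.17 0.17 0.17 0.17]
 [0.2  0.01 0.05 0.12 0.13 0.12 0.05 0.05 0.05 0.05 0.05 0.01 0.01 0.01 0.01 0.01 0.01 0.01 0.17 0.17 0.17 0.17]
 [0.01 0.01 0.05 0.12 0.05 0.13 0.05 0.05 0.05 0.05 0.05 0.04 0.01 0.01 0.08 0.08 0.07 0.01 0.17 0.17 0.17 0.17]]
```

Emit:
servo_tool(commands=[[1, [-482, -602, 0], -0.04], [1, [-482, -602, 0], -0.08], [1, [-482, -602, 0], -0.12], [1, [-482, -602, 0], -0.16], [1, [-482, -602, 0], -0.2], [1, [-482, -602, 0], -0.24], [1, [-482, -602, 0], -0.28], [1, [-482, -602, 0], -0.32], [1, [-482, -602, 0], -0.361], [1, [-482, -602, 0], -0.361]], squeeze=40)

```text
time_s: 1.93
position: [0.3376, 0.2422, 0.2316]
tcp_rot: [-0.148, 3.137, 0.0]
force: [1.4, -0.0, 0.5]
opening: 0.0853
gripper_force: 0.0
```

Emit:
servo_tool(commands=[[0.6, [-109, -336, 45], 0], [0.6, [-109, -336, 45], 0], [0.6, [-109, -336, 45], 0], [0.6, [-109, -336, 45], 0], [0.6, [-109, -336, 45], 0], [0.6, [-109, -336, 45], 0], [0.6, [-109, -336, 45], 0], [0.6, [-109, -336, 45], 0], [0.6, [-109, -336, 45], 0], [0.6, [-109, -336, 45], 0]])

```text
time_s: 2.77
position: [0.4778, -0.0845, 0.186]
tcp_rot: [0.137, -3.139, 0.001]
force: [0.2, -0.2, 0.8]
opening: 0.0512
gripper_force: 0.0
```

Emit:
servo_tool(commands=[[0.6, [0, 2, 35], 0], [0.6, [0, 2, 70], 0], [0.6, [0, 2, 90], 0], [0.6, [0, 2, 103], 0], [0.6, [0, 2, 103], 0], [0.6, [0, 2, 103], 0], [0, [0, 2, 103], 0], [0, [0, 2, 103], 0], [0, [0, 2, 103], 0], [0, [0, 2, 103], 0]])

```text
time_s: 3.6
position: [0.4778, -0.0793, 0.0849]
tcp_rot: [-0.144, 3.135, -0.003]
force: [-0.5, -0.2, 5.3]
opening: 0.0153
gripper_force: 41.5
```

```bash
python3 - <<'E'
from m import *
np.set_printoptions(precision=4,suppress=True)
for n in ('scene','top'):
    c=cam(n);P=cloud(c)
    print('pot',potrim(c,P,(.587,-.072)),'handle',handle(c,P,(.58,-.075))[:2])
    save(c,f'pics/{n}2.png',(170,150,370,300),3)
o=r.observe();print(o['position'],o['tcp_rot'],o['force'],o['opening'],o['gripper_force'])
E
```

```text
pot (array([ 0.5878, -0.0695,  0.0528]), np.int64(166)) handle (array([ 0.9985,  0.054 ,  0.492 , -0.0772], dtype=float32), array([ 0.4236, -0.0893,  0.0911]))Traceback (most recent call last):
  File "<stdin>", line 5, in <module>
  File "m.py", line 13, in handle
    p=P[m]; q=p[p[:,2]>np.percentile(p[:,2],50)-.004]; l=cv2.fitLine(q[:,:2].astype(np.float32),cv2.DIST_L2,0,.01,.01).ravel()
                       ~~~~~~~~~~~~~^^^^^^^^^^^
    return _quantile_unchecked(
        a, q, axis, out, overwrite_input, method, keepdims, weights)
    return _ureduce(a,
                    func=_quantile_ureduce_func,
    ...<5 lines>...
                    overwrite_input=overwrite_input,
                    method=method)
    r = func(a, **kwargs)
    result = _quantile(arr,
                       quantiles=q,
    ...<2 lines>...
                       out=out,
                       weights=wgt)
    slices_having_nans = np.isnan(arr[-1, ...])
                                  ~~~^^^^^^^^^
IndexError: index -1 is out of bounds for axis 0 with size 0
```

View pics/scene2.png

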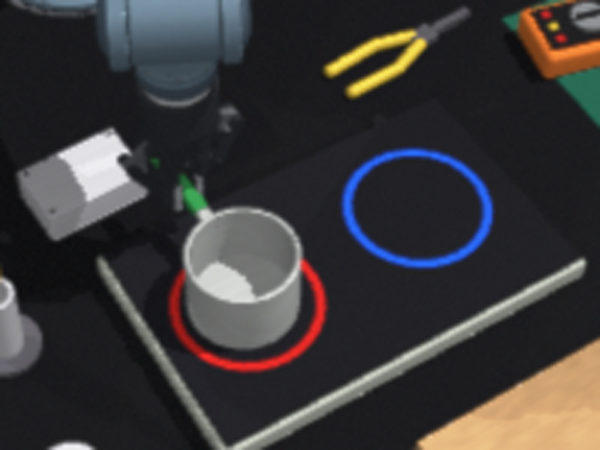

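The pot handle is held, seen at crop (195,195). Next I slide the pot.

Emit:
servo_tool(commands=[[0, [0, 4, 0], 0], [0, [0, 12, 0], 0], [0, [0, 24, 0], 0], [0, [0, 38, 0], 0], [0, [0, 52, 0], 0], [0, [1, 66, 0], 0], [0, [1, 80, 0], 0], [0, [1, 94, 0], 0], [0, [1, 108, 0], 0], [0, [1, 122, 0], 0]])

```text
time_s: 4.53
position: [0.466, 0.0422, 0.0848]
tcp_rot: [-0.143, 3.134, -0.004]
force: [1.3, -6.0, 4.9]
opening: 0.0148
gripper_force: 42.1
```

Emit:
servo_tool(commands=[[0, [0, 14, 0], 0], [0, [0, 28, 0], 0], [0, [1, 42, 0], 0], [0, [1, 56, 0], 0], [0, [1, 68, 0], 0], [0, [1, 78, 0], 0], [0, [1, 86, 0], 0], [0, [1, 91, 0], 0], [0, [1, 93, 0], 0], [0, [1, 93, 0], 0]])

```text
time_s: 5.37
position: [0.4562, 0.135, 0.0846]
tcp_rot: [-0.145, 3.135, -0.002]
force: [0.8, -3.5, 5.6]
opening: 0.0153
gripper_force: 42.0
```

```bash
cat > chk.py <<'E'
from m import *
np.set_printoptions(precision=4,suppress=True)
def chk(tag,view=True):
    for n in ('scene','top'):
        c=cam(n);P=cloud(c);H=hsv(c)
        near=(abs(P[...,2]-.04)<.012)&(P[...,0]>.4)&(P[...,0]<.75)&(abs(P[...,1])<.3)
        b=ringfit(c,near&(H[...,0]>105)&(H[...,0]<130)&(H[...,1]>150)&(H[...,2]>80)&(P[...,1]>0.05))
        print(n,'pot',*potrim(c,P,(.566,.142)),'blue',b)
        if view: save(c,f'pics/{n}{tag}.png',(120,100,370,300) if n=='scene' else (170,80,380,240),3)
    o=r.observe();print(o['time_s'],o['position'],o['tcp_rot'],o['force'],o['opening'],o['gripper_force'])
E
python3 -c "
from chk import *; chk(3)"
```

```text
scene pot [0.5666 0.144  0.053 ] 163 blue [0.5653 0.1441 0.0724]
top pot [0.5639 0.14   0.0526] 88 blue [0.5663 0.1428 0.0746]
5.4667 [0.4563 0.1349 0.0846] [-0.1442  3.135  -0.0013] [ 0.5407 -3.3084  5.6834] 0.015165646198554933 41.86970114707947
```

View pics/scene3.png

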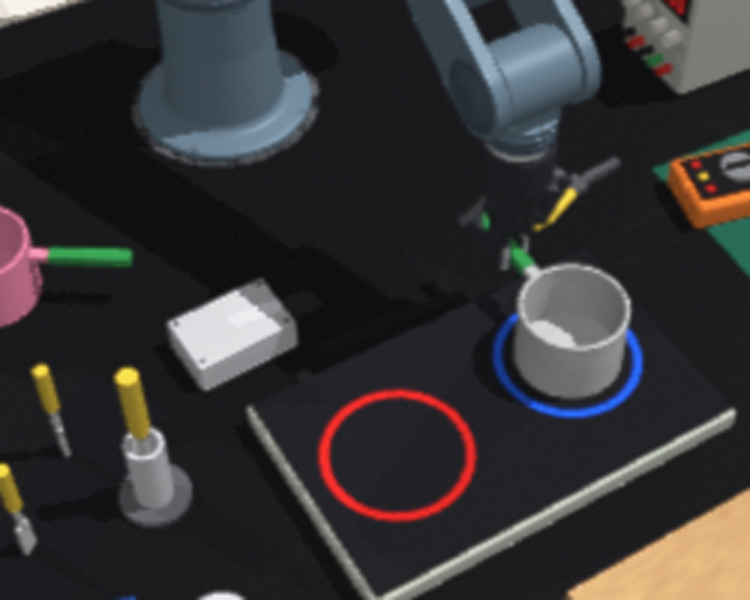

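The pot stands centred in the blue ring (crop (570,355)). Next I release it and rise.

Emit:
servo_tool(commands=[[0.5, [0, 0, 0], 0], [0.5, [0, 0, 0], 0], [0.5, [0, 0, 0], 0], [0.5, [0, 0, 0], 0], [0.5, [0, 0, -20], 0], [0.5, [0, 0, -50], 0], [0.5, [0, 0, -90], 0], [0.5, [0, 0, -130], 0], [0.5, [0, 0, -170], 0], [0.5, [0, 0, -175], 0]])

```text
time_s: 6.3
position: [0.4582, 0.1357, 0.2665]
tcp_rot: [-0.145, 3.125, 0.0]
force: [2.0, -0.1, 0.2]
opening: 0.0421
gripper_force: 0.0
```

Emit:
servo_tool(commands=[[1, [-7, -428, 0], 0], [1, [-7, -428, 0], 0], [1, [-7, -428, 0], 0], [1, [-7, -428, 0], 0], [1, [-7, -428, 0], 0], [1, [-7, -428, 0], 0], [1, [-7, -428, 0], 0], [1, [-7, -428, 0], 0], [1, [-7, -428, 0], 0], [1, [-7, -428, 0], 0]])

```text
time_s: 7.13
position: [0.4996, -0.2808, 0.2576]
tcp_rot: [0.144, -3.138, -0.001]
force: [1.0, 0.2, 1.4]
opening: 0.085
gripper_force: 0.0
```

```bash
python3 -c "
from chk import *; chk(4)
for n in ('scene',):
    c=cam(n);P=cloud(c);H=hsv(c)
    m=(H[...,0]>18)&(H[...,0]<35)&(H[...,1]>120)&(P[...,2]>.1)&(np.hypot(P[...,0]-.50,P[...,1]+.29)<.07)
    print(P[m].min(0),P[m].max(0))"
```

```text
scene pot [0.5669 0.1442 0.0529] 159 blue [0.5653 0.1441 0.0724]
top pot [0.5643 0.1398 0.0526] 137 blue [0.5674 0.1414 0.0732]
7.2333 [ 0.4995 -0.2838  0.2573] [ 0.1361 -3.1378  0.0006] [-0.6355  0.0335 -0.3881] 0.08571108984986352 0.0
[ 0.4936 -0.2994  0.1156] [ 0.5154 -0.2795  0.2044]
```

Emit:
servo_tool(commands=[[0.8, [-2, -7, 0], 0], [0.8, [-2, -7, 25], 0], [0.8, [-2, -7, 55], 0], [0.8, [-2, -7, 85], 0], [0.8, [-2, -7, 105], 0], [0.8, [-2, -7, 111], 0], [0.8, [-2, -7, 111], 0], [0.4, [-2, -7, 111], 0], [0.2, [-2, -7, 111], 0], [0, [-2, -7, 111], 0]], squeeze=40)

```text
time_s: 8.12
position: [0.5037, -0.2863, 0.1495]
tcp_rot: [-0.145, 3.135, -0.004]
force: [-0.0, -0.0, -0.5]
opening: 0.0324
gripper_force: 0.0
```

Emit:
servo_tool(commands=[[0, [0, 0, 0], 0], [0, [0, 0, 0], 0], [0, [0, 0, 0], 0], [0, [0, 0, 0], 0], [0, [0, 0, -5], 0], [0, [0, 0, -12], 0], [0, [0, 0, -20], 0], [0, [0, 0, -20], 0], [0, [0, 0, -20], 0], [0, [0, 0, -20], 0]])

```text
time_s: 8.95
position: [0.5024, -0.2856, 0.1672]
tcp_rot: [0.145, -3.138, -0.0]
force: [0.5, -0.2, -0.1]
opening: 0.0188
gripper_force: 39.1
```

```bash
python3 -c "
from chk import *
c=cam('scene');save(c,'pics/s5.png',(100,130,300,280),3)
o=r.observe();print(o['time_s'],o['position'],o['tcp_rot'],o['force'],o['opening'],o['gripper_force'])"
```

```text
9.0 [ 0.5023 -0.2855  0.1669] [ 0.1448 -3.1375 -0.0011] [-0.2101 -0.3752 -0.5754] 0.018970171249890824 39.05268609523773
```

View pics/s5.png

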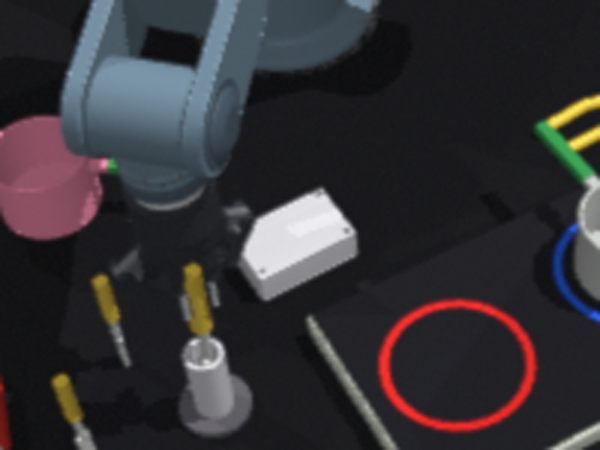

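The stirrer is held at crop (197,295) and has already risen out of the tube a little. Next I pull it clear and check that it hangs straight.

Emit:
servo_tool(commands=[[0, [0, 0, -10], 0], [0, [0, 0, -25], 0], [0, [0, 0, -40], 0], [0, [0, 0, -60], 0], [0, [0, 0, -80], 0], [0, [0, 0, -100], 0], [0, [0, 0, -118], 0], [0, [0, 0, -130], 0], [0, [0, 0, -135], 0], [0, [0, 0, -135], 0]])

```text
time_s: 9.83
position: [0.5029, -0.286, 0.3037]
tcp_rot: [-0.145, 3.137, -0.002]
force: [0.3, 0.6, -0.7]
opening: 0.0191
gripper_force: 39.2
```

```bash
python3 -c "
from chk import *
c=cam('scene');P=cloud(c);save(c,'pics/s6.png',(100,100,300,250),3)
H=hsv(c);m=(np.hypot(P[...,0]-.502,P[...,1]+.286)<.035)&(P[...,2]>.10)&(P[...,2]<.3)
p=P[m]
for z in np.arange(.1,.3,.01):
    s=p[abs(p[:,2]-z)<.005]
    if len(s): print(z.round(2),len(s),s.mean(0),s.min(0)[:2],s.max(0)[:2])
o=r.observe();print(o['time_s'],o['position'],o['force'],o['opening'],o['gripper_force'])"
```

```text
0.16 2 [ 0.5023 -0.2881  0.164 ] [ 0.4982 -0.2941] [ 0.5065 -0.2821]
0.17 10 [ 0.5062 -0.2874  0.1711] [ 0.4952 -0.2942] [ 0.5117 -0.28  ]
0.18 8 [ 0.5067 -0.2879  0.179 ] [ 0.4948 -0.2939] [ 0.5124 -0.279 ]
0.19 15 [ 0.5055 -0.2871  0.19  ] [ 0.4931 -0.2944] [ 0.5126 -0.2789]
0.2 10 [ 0.5067 -0.287   0.2015] [ 0.496  -0.2931] [ 0.5122 -0.2788]
0.21 10 [ 0.5079 -0.2882  0.2112] [ 0.496 -0.294] [ 0.5134 -0.2802]
0.22 12 [ 0.5063 -0.2874  0.2193] [ 0.4976 -0.2934] [ 0.5133 -0.2794]
0.23 11 [ 0.5061 -0.2881  0.2287] [ 0.5011 -0.2909] [ 0.514  -0.2835]
0.24 10 [ 0.5058 -0.2859  0.2395] [ 0.501  -0.2905] [ 0.5091 -0.2813]
0.25 10 [ 0.5053 -0.2865  0.2502] [ 0.5011 -0.2903] [ 0.5072 -0.2819]
0.26 9 [ 0.5054 -0.2864  0.2592] [ 0.5031 -0.2898] [ 0.5069 -0.2814]
0.27 9 [ 0.5085 -0.2869  0.2733] [ 0.5013 -0.2942] [ 0.5131 -0.2779]
0.28 16 [ 0.5095 -0.2861  0.2797] [ 0.5062 -0.2944] [ 0.5131 -0.2768]
0.29 21 [ 0.5091 -0.2859  0.2895] [ 0.4997 -0.2945] [ 0.5132 -0.2767]
9.8833 [ 0.5025 -0.2856  0.3022] [ 0.0443 -0.4637 -0.9469] 0.01875812976037218 39.21799600124359
```

View pics/s6.png

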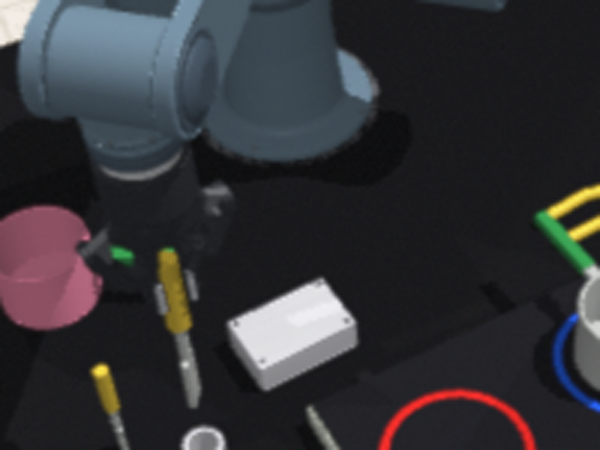

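The stirrer hangs vertically (crop (180,325)) with its blade end at z≈0.163, well clear of the holder. Next I carry it over the pot.

Emit:
servo_tool(commands=[[0, [-3, 12, 0], 0], [0, [-8, 35, 0], 0], [0, [-14, 60, 0], 0], [0, [-21, 90, 0], 0], [0, [-29, 120, 0], 0], [0, [-36, 150, 0], 0], [0, [-43, 180, 0], 0], [0, [-50, 210, 0], 0], [0, [-57, 240, 0], 0], [0, [-64, 270, 0], 0]])

```text
time_s: 10.72
position: [0.5405, -0.0085, 0.3007]
tcp_rot: [0.145, -3.135, -0.002]
force: [0.1, -1.1, -0.9]
opening: 0.0187
gripper_force: 39.2
```

Emit:
servo_tool(commands=[[0, [-7, 28, 0], 0], [0, [-13, 55, 0], 0], [0, [-20, 82, 0], 0], [0, [-26, 108, 0], 0], [0, [-31, 130, 0], 0], [0, [-36, 148, 0], 0], [0, [-39, 160, 0], 0], [0, [-40, 165, 0], 0], [0, [-40, 165, 0], 0], [0, [-40, 165, 0], 0]])

```text
time_s: 11.55
position: [0.5658, 0.1567, 0.3017]
tcp_rot: [0.145, -3.137, 0.001]
force: [0.3, -0.1, -1.1]
opening: 0.019
gripper_force: 39.2
```

```bash
python3 -c "
from chk import *; chk(7)
c=cam('scene');P=cloud(c)
m=(np.hypot(P[...,0]-.5655,P[...,1]-.157)<.03)&(P[...,2]>.135)&(P[...,2]<.27);p=P[m];print(m.sum(),p.min(0),p.mean(0),p.max(0))"
```

```text
scene pot [0.5666 0.1441 0.0531] 149 blue [0.5653 0.1441 0.0724]
top pot [0.5644 0.1396 0.0525] 85 blue [0.5671 0.141  0.0729]
11.65 [0.566  0.1562 0.3021] [ 0.143  -3.1379  0.0004] [ 0.2635 -0.5207 -0.5884] 0.019054428155213864 39.19649541378021
85 [0.5522 0.1469 0.1649] [0.5691 0.1524 0.2166] [0.5768 0.16   0.2649]
```

View pics/scene7.png

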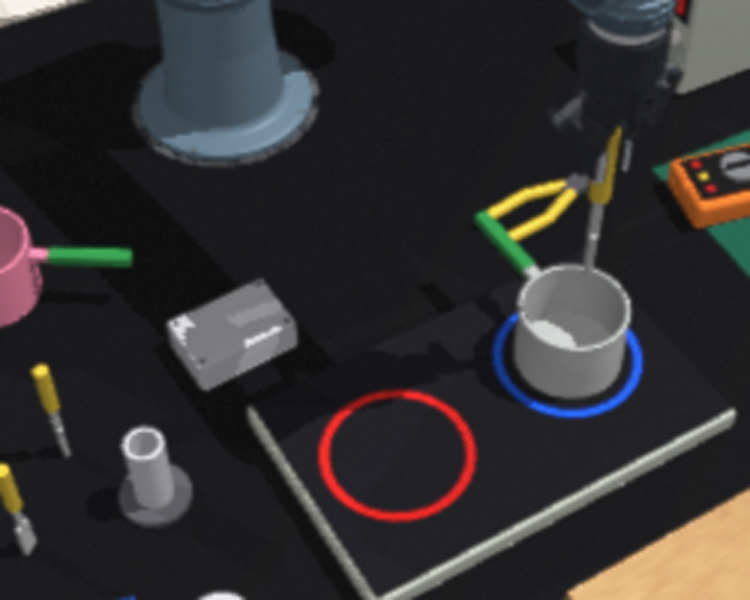

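The stirrer hangs above the pot (crop (595,235)), and the pot is still centred. Next I lower it, going slowly near the floor.

Emit:
servo_tool(commands=[[0, [0, 0, 15], 0], [0, [0, 0, 35], 0], [0, [0, 0, 55], 0], [0, [0, 0, 75], 0], [0, [0, 0, 90], 0], [0, [0, 0, 100], 0], [0, [0, 0, 107], 0], [0, [0, 0, 110], 0], [0, [0, 0, 112], 0], [0, [0, 0, 112], 0]])

```text
time_s: 12.53
position: [0.5665, 0.1569, 0.1908]
tcp_rot: [-0.144, 3.137, 0.0]
force: [-0.1, -0.4, -1.4]
opening: 0.0187
gripper_force: 39.2
```

Emit:
servo_tool(commands=[[0, [0, 0, 0.5], 0], [0, [0, 0, 1], 0], [0, [0, 0, 1.5], 0], [0, [0, 0, 2], 0], [0, [0, 0, 2.5], 0], [0, [0, 0, 3], 0], [0, [0, 0, 3.5], 0], [0, [0, 0, 4], 0], [0, [0, 0, 4], 0], [0, [0, 0, 4], 0]], squeeze=25)

```text
time_s: 13.37
position: [0.5661, 0.157, 0.1862]
tcp_rot: [0.145, -3.138, 0.0]
force: [0.2, 0.6, -0.4]
opening: 0.0191
gripper_force: 39.2
```

Emit:
servo_tool(commands=[[0, [0, 0, 0.5], 0], [0, [0, 0, 1], 0], [0, [0, 0, 1.5], 0], [0, [0, 0, 2], 0], [0, [0, 0, 2], 0], [0, [0, 0, 2], 0], [0, [0, 0, 2], 0], [0, [0, 0, 2], 0], [0, [0, 0, 2], 0], [0, [0, 0, 2], 0]])

```text
time_s: 14.2
position: [0.5665, 0.1571, 0.185]
tcp_rot: [-0.145, 3.137, 0.0]
force: [-0.9, 0.1, 5.2]
opening: 0.0188
gripper_force: 39.5
```

The blade is on the floor (5 N upward). Next I let go, with the inner finger guiding the lean toward +y.

Emit:
servo_tool(commands=[[0.3, [0, 2, 0], 0], [0.4, [0, 6, 0], 0], [0.5, [0, 11, 0], 0], [0.6, [0, 16, 0], 0], [0.6, [0, 20, 0], 0], [0.65, [0, 25, 0], 0], [0.7, [0, 31, 0], 0], [0.7, [0, 36, 0], 0], [0.7, [0, 41, 0], 0], [0.7, [0, 46, 0], 0]])

```text
time_s: 15.03
position: [0.5618, 0.2034, 0.1843]
tcp_rot: [-0.145, 3.138, -0.0]
force: [-0.0, 1.0, 0.1]
opening: 0.06
gripper_force: 0.0
```

```bash
python3 -c "
from chk import *; chk(8)"
```

```text
scene pot [0.5663 0.1423 0.0516] 203 blue [0.5652 0.1441 0.0724]
top pot [0.5577 0.1282 0.0428] 149 blue [0.5671 0.1411 0.0729]
15.1333 [0.5618 0.2036 0.1843] [-0.1462  3.1381  0.0001] [ 0.1078  0.1025 -0.2057] 0.05990059210500337 0.0
```

View pics/scene8.png

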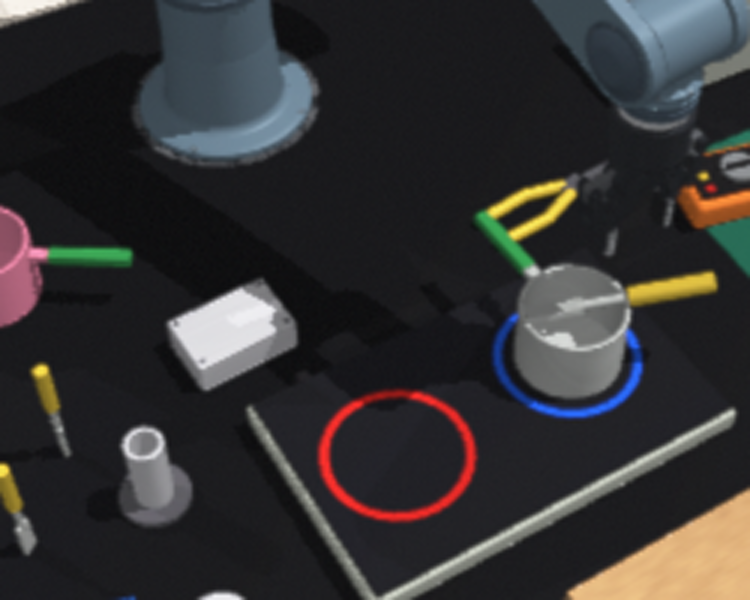

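The stirrer has leaned over strongly toward +x+y (handle at crop (675,290)). I withdraw straight up and check how it rests.

Emit:
servo_tool(commands=[[0.7, [0, 0, -15], 0], [0.7, [0, 0, -40], 0], [0.7, [0, 0, -70], 0], [0.7, [0, 0, -100], 0], [0.7, [60, 0, -120], 0], [0.7, [100, 0, -120], 0], [0.7, [140, 0, -120], 0], [0.7, [160, 0, -120], 0], [0.7, [160, 0, -120], 0], [0.7, [160, 0, -120], 0]])

```text
time_s: 15.97
position: [0.4013, 0.188, 0.3046]
tcp_rot: [-0.146, 3.136, 0.0]
force: [1.2, -0.7, -0.4]
opening: 0.0603
gripper_force: 0.0
```

```bash
python3 -c "
from chk import *; chk(9)
for n in ('scene','top'):
    c=cam(n);P=cloud(c);H=hsv(c)
    m=(H[...,0]>18)&(H[...,0]<35)&(H[...,1]>120)&(P[...,2]>.08)&(np.hypot(P[...,0]-.57,P[...,1]-.15)<.2)&(P[...,0]>.45)
    p=P[m];l=cv2.fitLine(p.astype(np.float32),cv2.DIST_L2,0,.01,.01).ravel();t=(p-l[3:])@l[:3]
    print(n,m.sum(),l,l[3:]+t.min()*l[:3],l[3:]+t.max()*l[:3])
    print(handle(c,P,(.5655,.142))[0])
    a=c['pixels'][...,::-1]
    b=(280,160,350,250) if n=='scene' else (170,100,260,190)
    cv2.imwrite(f'pics/z{n}.png',cv2.resize(a[b[1]:b[3],b[0]:b[2]],(400,500) if n=='scene' else (400,400),interpolation=cv2.INTER_CUBIC))
a=cv2.imread('pics/zscene.png');b=cv2.copyMakeBorder(cv2.imread('pics/ztop.png'),0,100,0,0,0);cv2.imwrite('pics/z9.png',np.hstack([a,b]))"
```

```text
scene pot [0.5668 0.1431 0.052 ] 194 blue [0.5653 0.1441 0.0724]
top pot [0.5639 0.1385 0.0514] 195 blue [0.5672 0.1413 0.0731]
16.0667 [0.4031 0.1881 0.3048] [-0.1443  3.137   0.0002] [-0.0121  0.1973  0.7581] 0.05963262820093036 0.0
scene 199 [0.3631 0.8954 0.2577 0.6014 0.2314 0.1427] [0.5858 0.1929 0.1316] [0.6167 0.2692 0.1536]
[0.9966 0.0822 0.4477 0.1339]
top 190 [0.367  0.8935 0.2589 0.5954 0.2293 0.1435] [0.5801 0.1919 0.1327] [0.6105 0.266  0.1542]
[0.9976 0.0697 0.4402 0.1305]
```

View pics/z9.png

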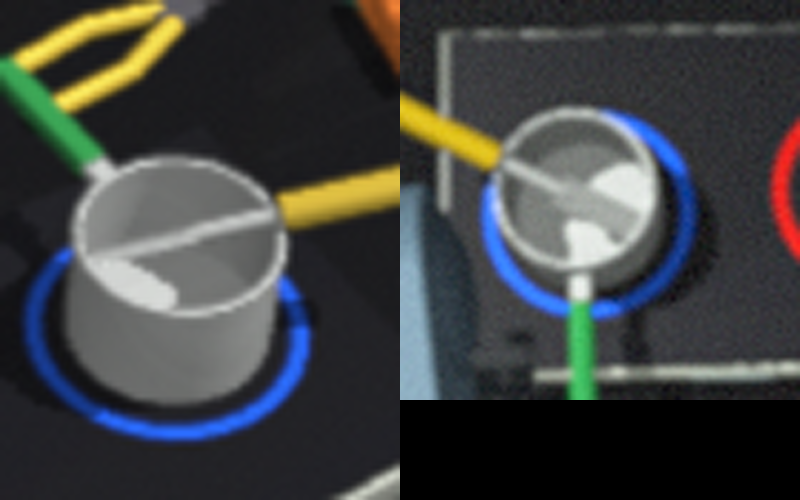

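The stirrer has swung almost level. Its yellow handle, in the top crop at (440,130), rises only ~15°, and the blade is jammed high on the far wall, so this is no proper lean. To mend it I will regrip the handle across its axis, reset the tilt against the fixed plate's side, and lower it blade first again. The pot itself is still centred.

Emit:
servo_tool(commands=[[0.6, [-204, 35, 0], -0.12], [0.6, [-204, 35, 0], -0.24], [0.6, [-204, 35, 0], -0.36], [0.6, [-204, 35, 0], -0.48], [0.6, [-204, 35, 0], -0.6], [0.6, [-204, 35, 20], -0.72], [0.6, [-204, 35, 50], -0.84], [0.6, [-204, 35, 80], -0.96], [0.6, [-204, 35, 105], -1.088], [0.6, [-204, 35, 105], -1.088]], squeeze=40)

```text
time_s: 17.0
position: [0.5997, 0.2407, 0.191]
tcp_rot: [1.743, -2.599, -0.008]
force: [-1.2, -0.2, -1.4]
opening: 0.0512
gripper_force: 0.0
```

```bash
python3 -c "
from chk import *
from scipy.spatial.transform import Rotation as R
for n in ('scene','top'):
    c=cam(n);P=cloud(c);H=hsv(c)
    m=(H[...,0]>18)&(H[...,0]<35)&(H[...,1]>120)&(P[...,2]>.08)&(np.hypot(P[...,0]-.57,P[...,1]-.15)<.2)&(P[...,0]>.45)
    p=P[m]
    if m.sum()>9:
        l=cv2.fitLine(p.astype(np.float32),cv2.DIST_L2,0,.01,.01).ravel();t=(p-l[3:])@l[:3]
        print(n,m.sum(),l,l[3:]+t.min()*l[:3],l[3:]+t.max()*l[:3])
o=r.observe();print(o['time_s'],o['position'],R.from_rotvec(o['tcp_rot']).as_matrix(),o['joints'])"
```

```text
scene 200 [0.3962 0.8598 0.3221 0.6026 0.2307 0.1445] [0.5854 0.1934 0.1306] [0.6189 0.2662 0.1578]
top 98 [-0.2446 -0.1467  0.9585  0.5837  0.2076  0.1544] [0.59   0.2114 0.1296] [0.5065 0.1614 0.4567]
17.1 [0.6027 0.2415 0.1981] [[-0.3839 -0.9234 -0.0026]
 [-0.9234  0.3839 -0.0006]
 [ 0.0015  0.0022 -1.    ]] [ 0.2068  0.2743  1.5851 -0.      1.2849 -2.5407]
```

Emit:
servo_tool(commands=[[0.6, [0, 0, 25], 0], [0.6, [0, 0, 50], 0], [0.6, [0, 0, 68], 0], [0.6, [0, 0, 78], 0], [0.6, [0, 0, 79], 0], [0.4, [0, 0, 79], 0], [0.2, [0, 0, 79], 0], [0, [0, 0, 79], 0], [0, [0, 0, 79], 0], [0, [0, 0, 79], 0]])

```text
time_s: 17.93
position: [0.6039, 0.242, 0.1222]
tcp_rot: [-1.746, 2.607, -0.003]
force: [2.5, 0.7, 3.3]
opening: 0.0187
gripper_force: 39.0
```

Emit:
servo_tool(commands=[[0, [0, 0, 0], 0], [0, [-1, 0, -4], 0], [0, [-4, 0, -10], 0], [0, [-7, 0, -20], 0], [0, [-10, 0, -35], 0], [0, [-10, 0, -55], 0], [0, [-10, 0, -75], 0], [0, [-10, 0, -90], 0], [0, [-10, 0, -100], 0], [0, [-10, 0, -100], 0]])

```text
time_s: 18.77
position: [0.6075, 0.2515, 0.2237]
tcp_rot: [-1.746, 2.606, -0.003]
force: [0.0, 0.4, -1.1]
opening: 0.0188
gripper_force: 39.0
```

```bash
cat > st.py <<'E'
from chk import *
def stir(c0,rad=.2,save_as=None):
    for n in ('scene','top'):
        c=cam(n);P=cloud(c);H=hsv(c)
        m=(H[...,0]>18)&(H[...,0]<35)&(H[...,1]>120)&(P[...,2]>.05)&(np.linalg.norm(P-c0,axis=-1)<.1)
        p=P[m]
        if m.sum()>9:
            l=cv2.fitLine(p.astype(np.float32),cv2.DIST_HUBER,0,.001,.001).ravel();t=(p-l[3:])@l[:3]
            l[:3]*=np.sign(l[2]);a,b=l[3:]+abs(t).max()*-l[:3],l[3:]+abs(t).max()*l[:3]
            print(n,m.sum(),'elev',np.degrees(np.arcsin(l[2])).round(1),l,p.min(0),p.max(0))
        if save_as: save(c,f'pics/{n}{save_as}.png',(250,100,400,250) if n=='scene' else (130,60,280,210),3)
    if save_as:
        cv2.imwrite(f'pics/st{save_as}.png',cv2.resize(np.hstack([cv2.imread(f'pics/{n}{save_as}.png') for n in('scene','top')]),(800,400)))
    o=r.observe();print(o['time_s'],o['position'],o['force'],o['opening'],o['gripper_force'],o['joints'])
E
python3 -c "
from st import *
stir(np.array([.607,.25,.23]),save_as=10); chk(0,False)"
```

```text
scene 122 elev 21.3 [0.3301 0.8709 0.364  0.6001 0.223  0.2389] [0.5837 0.2014 0.223 ] [0.6176 0.2486 0.2655]
top 80 elev 13.4 [0.6212 0.7486 0.2317 0.5924 0.214  0.2359] [0.5783 0.1981 0.2225] [0.6077 0.2276 0.2423]
18.8667 [0.606  0.251  0.2201] [-0.9464  1.0059 -0.7073] 0.018471661421974896 39.00520920753479 [ 0.2202  0.2683  1.5509  0.      1.3228 -2.5309]
scene pot [0.5671 0.1438 0.0528] 159 blue [0.5654 0.144  0.0723]
top pot [0.5643 0.1396 0.0525] 128 blue [0.5671 0.1409 0.0728]
18.9667 [0.6054 0.2508 0.2186] [ 1.7465 -2.6081 -0.0017] [-0.3804  0.2615 -0.4227] 0.018217701179656466 39.00521099567413
```

View pics/st10.png

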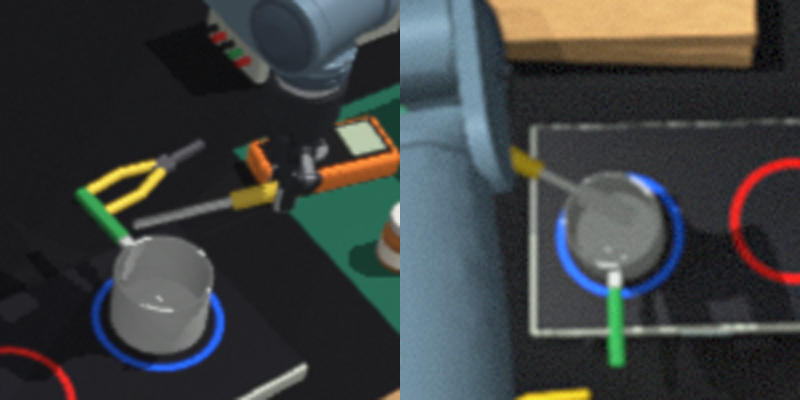

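I have used my picture allowance (this one showed the stirrer held at crop (235,205) and the pot at (160,305)), so I go on with numbers only. The pot is centred. To steepen the stirrer I will press its blade end against the fixed holder tube and swing the grip up in an arc.

Emit:
servo_tool(commands=[[0, [12, -4, 0], 0], [0, [35, -11, 0], 0], [0, [65, -21, 0], 0], [0, [100, -32, 0], 0], [0, [135, -43, 0], 0], [0, [170, -55, 0], 0], [0, [205, -66, 0], 0], [0, [240, -77, 0], 0], [0, [272, -88, 0], 0], [0, [300, -97, 0], 0]])

```text
time_s: 19.8
position: [0.5895, 0.0618, 0.2159]
tcp_rot: [1.65, -2.643, 0.057]
force: [-0.4, -0.1, -1.0]
opening: 0.0188
gripper_force: 39.1
```

Emit:
servo_tool(commands=[[0, [20, -6, 0], 0], [0, [35, -11, 0], 0], [0, [43, -14, 0], 0], [0, [46, -15, 0], 0], [0, [46, -15, 0], 0], [0, [46, -15, 0], 0], [0, [46, -15, 0], 0], [0, [46, -15, 0], 0], [0, [46, -15, 0], 0], [0, [46, -15, 0], 0]])

```text
time_s: 20.63
position: [0.5848, 0.0338, 0.217]
tcp_rot: [1.6, -2.659, 0.087]
force: [-0.1, 0.4, -1.0]
opening: 0.0185
gripper_force: 39.1
```

```bash
cat > tip.py <<'E'
from st import *
from scipy.spatial.transform import Rotation as R
def tip(zlo=.11):
    o=r.observe();M=R.from_rotvec(o['tcp_rot']).as_matrix();h=-M[:,0];g=np.array(o['position'])-M[:,2]*r.grasp_offset
    print('t',o['time_s'],'grasp',g,'h',h,'F',o['force'],'open',o['opening'])
    for n in ('scene','top'):
        c=cam(n);P=cloud(c);D=P-g;a=D@h;b=D@M[:,1];
        m=(a<-.03)&(a>-.2)&(abs(b)<.02)&(P[...,2]>zlo)&(D[...,2]<.05)
        print(n,m.sum(),'along min',a[m].min())
        for s in np.arange(-.18,-.03,.02):
            k=m&(abs(a-s)<.01)
            if k.sum(): print('  a',s.round(2),k.sum(),'a',a[k].mean().round(4),'b',b[k].mean().round(4),b[k].min().round(4),b[k].max().round(4),'dz',np.median(D[k][:,2]).round(4))
E
python3 -c "
from tip import *; tip()"
```

```text
t 20.6333 grasp [0.5849 0.035  0.2356] h [ 0.468   0.8816 -0.0605] F [-0.1385  0.3783 -1.0219] open 0.018500354426983504
scene 190 along min -0.15320767625468334
  a -0.16 7 a -0.1516 b -0.005 -0.0107 0.0086 dz -0.0245
  a -0.14 23 a -0.139 b -0.0029 -0.0097 0.0122 dz -0.0237
  a -0.12 23 a -0.1206 b -0.0034 -0.0105 0.0109 dz -0.0203
  a -0.1 28 a -0.1003 b -0.0023 -0.0099 0.0102 dz -0.0174
  a -0.08 25 a -0.0804 b -0.0017 -0.0063 0.0062 dz -0.0153
  a -0.06 31 a -0.0598 b -0.0024 -0.0111 0.0046 dz -0.01
  a -0.04 53 a -0.0404 b -0.0046 -0.0113 0.0088 dz -0.0032
top 277 along min -0.15796672312908908
  a -0.16 23 a -0.1538 b 0.0005 -0.0088 0.0099 dz -0.0286
  a -0.14 59 a -0.14 b 0.0012 -0.0098 0.011 dz -0.0266
  a -0.12 61 a -0.1202 b 0.0009 -0.0093 0.01 dz -0.0226
  a -0.1 47 a -0.1018 b 0.001 -0.0098 0.0109 dz -0.0178
  a -0.08 28 a -0.0797 b 0.0006 -0.0043 0.0046 dz -0.0142
  a -0.06 36 a -0.0584 b 0.0004 -0.0103 0.0082 dz -0.009
  a -0.04 23 a -0.0464 b -0.0005 -0.0095 0.009 dz -0.0032
```

Emit:
servo_tool(commands=[[0, [0, 0, 0], 0.06], [0, [0, 0, 0], 0.16], [0, [0, 0, 0], 0.28], [0, [0, 0, 0], 0.4], [0, [0, 0, 0], 0.5], [0, [0, 0, 0], 0.5], [0, [0, 0, 0], 0.5], [0, [0, 0, 0], 0.5], [0, [0, 0, 0], 0.5], [0, [0, 0, 0], 0.5]])

```text
time_s: 21.57
position: [0.5848, 0.0336, 0.217]
tcp_rot: [0.898, -2.986, 0.099]
force: [-0.5, 0.4, 0.6]
opening: 0.0187
gripper_force: 39.0
```

```bash
python3 -c "
from tip import *; o=r.observe(); print(o['position'],o['joints'],R.from_rotvec(o['tcp_rot']).as_matrix())"
```

```text
[0.5848 0.0336 0.217 ] [-0.1065  0.115   1.7342 -0.0696  1.2888 -2.2423] [[-0.834  -0.5517 -0.0029]
 [-0.5503  0.8323 -0.0669]
 [ 0.0393 -0.0542 -0.9978]]
```

Emit:
servo_tool(commands=[[0, [3, -12, 1], 0], [0, [9, -36, 2], 0], [0, [17, -66, 4], 0], [0, [25, -98, 6], 0], [0, [33, -130, 8], 0], [0, [41, -162, 10], 0], [0, [48, -190, 12], 0], [0, [53, -212, 14], 0], [0, [56, -222, 14], 0], [0, [56, -222, 14], 0]])

```text
time_s: 22.4
position: [0.6605, -0.1857, 0.217]
tcp_rot: [0.893, -2.987, 0.099]
force: [0.2, 0.0, -0.5]
opening: 0.019
gripper_force: 39.1
```

```bash
python3 -c "
from tip import *; tip(.14); o=r.observe(); print(o['position'],o['joints'],R.from_rotvec(o['tcp_rot']).as_matrix())
for n in('scene','top'):
    c=cam(n);P=cloud(c);H=hsv(c)
    m=(abs(P[...,2]-.093)<.006)&(np.hypot(P[...,0]-.502,P[...,1]+.29)<.03)&(H[...,1]<80); print('rim',m.sum(),circ(P[m][:,:2]),P[m].min(0),P[m].max(0))"
```

```text
t 22.4 grasp [ 0.6605 -0.1844  0.2356] h [ 0.836   0.5473 -0.0395] F [ 0.2164  0.0215 -0.5172] open 0.01895807862100659
scene 158 along min -0.15462340964569715
  a -0.16 6 a -0.1528 b 0.0017 -0.0073 0.0114 dz -0.0328
  a -0.14 30 a -0.1398 b -0.0005 -0.0082 0.014 dz -0.0283
  a -0.12 28 a -0.1196 b -0.0009 -0.0083 0.0124 dz -0.0235
  a -0.1 29 a -0.1001 b -0.0018 -0.0107 0.0115 dz -0.0187
  a -0.08 25 a -0.081 b -0.0004 -0.0046 0.0053 dz -0.016
  a -0.06 26 a -0.0609 b -0.0014 -0.007 0.0043 dz -0.0121
  a -0.04 14 a -0.0454 b 0.001 -0.0058 0.0089 dz -0.0035
top 226 along min -0.1570529904236684
  a -0.16 19 a -0.1531 b 0.001 -0.0079 0.0112 dz -0.0322
  a -0.14 63 a -0.1399 b 0.0016 -0.0096 0.0112 dz -0.0303
  a -0.12 62 a -0.1198 b 0.0016 -0.0086 0.011 dz -0.0255
  a -0.1 51 a -0.1015 b 0.0015 -0.0099 0.0106 dz -0.0212
  a -0.08 28 a -0.0805 b 0.0012 -0.0042 0.0054 dz -0.016
  a -0.06 3 a -0.0687 b -0.0003 -0.0026 0.0021 dz -0.0135
[ 0.6601 -0.1827  0.217 ] [-0.4118  0.3288  1.4832 -0.0644  1.3067 -2.5498] [[-0.8346 -0.5509 -0.0035]
 [-0.5495  0.8329 -0.0662]
 [ 0.0394 -0.0534 -0.9978]]
rim 74 [ 0.5035 -0.2896  0.0168] [ 0.4823 -0.3082  0.0871] [ 0.5221 -0.2708  0.0981]
rim 57 [ 0.5003 -0.2932  0.0169] [ 0.4818 -0.3122  0.0875] [ 0.5184 -0.2747  0.0986]
```

Emit:
servo_tool(commands=[[0, [-1, 0, 15], 0], [0, [-2, 1, 40], 0], [0, [-3, 1, 65], 0], [0, [-4, 2, 90], 0], [0, [-5, 3, 110], 0], [0, [-5, 3, 124], 0], [0, [-5, 3, 132], 0], [0, [-5, 3, 134], 0], [0, [-5, 3, 134], 0], [0, [-5, 3, 134], 0]])

```text
time_s: 23.43
position: [0.6634, -0.1869, 0.0846]
tcp_rot: [0.897, -2.988, 0.101]
force: [0.1, -0.1, -0.1]
opening: 0.0187
gripper_force: 39.1
```

Emit:
servo_tool(commands=[[0, [8, 0, 0], 0], [0, [14, 0, 0], 0], [0, [18, 0, 0], 0], [0, [20, 0, -3], 0], [0, [22, 0, -8], 0], [0, [24, -1, -13], 0], [0, [26, -1, -18], 0], [0, [28, -1, -23], 0], [0, [30, -1, -28], 0], [0, [30, -1, -28], 0]])

```text
time_s: 24.27
position: [0.6385, -0.2026, 0.1139]
tcp_rot: [0.897, -2.988, 0.101]
force: [3.0, 1.8, -1.4]
opening: 0.0183
gripper_force: 39.1
```

```bash
python3 -c "
from tip import *; tip(.02)"
```

```text
t 24.2667 grasp [ 0.6385 -0.2014  0.1325] h [ 0.8348  0.5493 -0.0381] F [ 3.0205  1.7502 -1.4032] open 0.018263742688419217
scene 384 along min -0.1791967235883862
  a -0.18 54 a -0.174 b 0.0078 -0.0105 0.0192 dz -0.0505
  a -0.16 105 a -0.159 b -0.0049 -0.0166 0.0199 dz -0.0604
  a -0.14 128 a -0.1431 b -0.0001 -0.0135 0.0179 dz -0.066
  a -0.12 24 a -0.1192 b -0.0028 -0.01 0.0125 dz -0.0465
  a -0.1 22 a -0.0998 b -0.0036 -0.0105 0.0127 dz -0.037
  a -0.08 24 a -0.0812 b -0.001 -0.0061 0.0086 dz -0.0339
  a -0.06 22 a -0.0605 b -0.0014 -0.0058 0.0047 dz -0.0254
  a -0.04 5 a -0.0455 b 0.0023 -0.0002 0.0051 dz -0.0113
top 313 along min -0.1824495990496257
  a -0.18 57 a -0.1759 b 0.0043 -0.0158 0.0195 dz -0.0535
  a -0.16 82 a -0.1593 b -0.0025 -0.0174 0.02 dz -0.0569
  a -0.14 54 a -0.1413 b 0.0014 -0.0122 0.0182 dz -0.0565
  a -0.12 51 a -0.1198 b -0.0016 -0.0133 0.0083 dz -0.0505
  a -0.1 51 a -0.0998 b -0.0015 -0.0125 0.0077 dz -0.0416
  a -0.08 18 a -0.0822 b -0.0017 -0.0067 0.0047 dz -0.0327
```

Emit:
servo_tool(commands=[[0, [3, 0, -4], 0], [0, [6, 0, -10], 0], [0, [9, -1, -15], 0], [0, [13, -1, -20], 0], [0, [16, -1, -25], 0], [0, [20, -1, -29], 0], [0, [24, -2, -34], 0], [0, [28, -2, -38], 0], [0, [33, -2, -43], 0], [0, [38, -2, -48], 0]])

```text
time_s: 25.2
position: [0.6078, -0.2214, 0.1623]
tcp_rot: [0.897, -2.987, 0.099]
force: [3.4, 0.8, 0.5]
opening: 0.0187
gripper_force: 39.2
```

```bash
python3 -c "
from tip import *; tip(.10)"
```

```text
t 25.2 grasp [ 0.6078 -0.2201  0.1809] h [ 0.8345  0.5497 -0.0383] F [3.3983 0.797  0.4846] open 0.01873883232185337
scene 48 along min -0.13524232391653015
  a -0.14 1 a -0.1352 b 0.011 0.011 0.011 dz -0.0797
  a -0.08 11 a -0.0759 b -0.0077 -0.0105 -0.0056 dz -0.0722
  a -0.06 20 a -0.0587 b -0.0039 -0.0093 0.0009 dz -0.0617
  a -0.04 16 a -0.0433 b -0.0022 -0.0059 0.0011 dz -0.0495
top 9 along min -0.08981849227027211
  a -0.08 9 a -0.084 b -0.0097 -0.0131 -0.0066 dz -0.0767
```

Emit:
servo_tool(commands=[[0, [-5, 0, 0], 0], [0, [-12, 0, 0], 0], [0, [-20, 0, -5], 0], [0, [-24, -1, -20], 0], [0, [-25, -2, -40], 0], [0, [-25, -4, -65], 0], [0, [-25, -5, -90], 0], [0, [-25, -6, -105], 0], [0, [-25, -6, -110], 0], [0, [-25, -6, -110], 0]])

```text
time_s: 26.13
position: [0.6329, -0.2052, 0.2723]
tcp_rot: [0.898, -2.987, 0.101]
force: [0.0, -1.1, -0.7]
opening: 0.019
gripper_force: 39.1
```

```bash
python3 -c "
from tip import *; tip(.11); o=r.observe(); print(o['joints'])"
```

```text
t 26.1333 grasp [ 0.633  -0.2039  0.291 ] h [ 0.8343  0.5499 -0.0385] F [ 0.0364 -1.1055 -0.746 ] open 0.019028573855146527
scene 85 along min -0.10720787415055046
  a -0.1 15 a -0.1 b -0.0074 -0.0114 -0.0009 dz -0.0952
  a -0.08 23 a -0.0802 b -0.006 -0.0113 0.0082 dz -0.0805
  a -0.06 25 a -0.06 b -0.0037 -0.0122 0.0009 dz -0.0618
  a -0.04 22 a -0.0411 b -0.0034 -0.0064 0.0011 dz -0.0463
top 97 along min -0.11164800256003209
  a -0.12 3 a -0.1109 b -0.0064 -0.0089 -0.0042 dz -0.1043
  a -0.1 60 a -0.0989 b -0.0016 -0.0118 0.0079 dz -0.0992
  a -0.08 34 a -0.0833 b -0.0036 -0.011 0.0074 dz -0.0816
[-0.4602  0.2415  1.4935 -0.0626  1.3826 -2.6037]
```

The tilt is now about 42–43° above level. One more small arc against the tube, recentred sideways, should bring it to about 47°.

Emit:
servo_tool(commands=[[0, [0, 13, 25], 0], [0, [0, 13, 55], 0], [0, [0, 13, 85], 0], [0, [0, 13, 105], 0], [0, [0, 13, 110], 0], [0, [8, 13, 110], 0], [0, [17, 13, 110], 0], [0, [23, 13, 110], 0], [0, [26, 13, 110], 0], [0, [29, 13, 108], 0]])

```text
time_s: 27.07
position: [0.602, -0.2182, 0.1663]
tcp_rot: [0.897, -2.992, 0.103]
force: [3.6, 2.2, 0.6]
opening: 0.0186
gripper_force: 39.4
```

Emit:
servo_tool(commands=[[0, [3, 0, -2], 0], [0, [6, 0, -5], 0], [0, [9, -1, -8], 0], [0, [11, -1, -11], 0], [0, [4, -1, -11], 0], [0, [-10, -1, -12], 0], [0, [-20, -2, -30], 0], [0, [-20, -3, -60], 0], [0, [-20, -5, -90], 0], [0, [-20, -6, -110], 0]])

```text
time_s: 27.9
position: [0.6217, -0.2037, 0.275]
tcp_rot: [0.898, -2.986, 0.1]
force: [0.2, -0.4, -0.3]
opening: 0.0184
gripper_force: 39.2
```

```bash
python3 -c "
from tip import *; tip(.11); o=r.observe(); print(o['joints'])"
```

```text
t 27.9 grasp [ 0.6218 -0.2025  0.2937] h [ 0.8342  0.5501 -0.0398] F [ 0.2192 -0.4433 -0.3495] open 0.018376177129144095
scene 82 along min -0.09185400216209558
  a -0.1 1 a -0.0919 b -0.0048 -0.0048 -0.0048 dz -0.1164
  a -0.08 25 a -0.0782 b -0.0049 -0.0113 0.008 dz -0.1064
  a -0.06 30 a -0.0592 b -0.0047 -0.0109 0.0065 dz -0.0794
  a -0.04 26 a -0.0406 b -0.0026 -0.0056 0.0052 dz -0.0614
top 31 along min -0.09346148662174177
  a -0.1 4 a -0.0917 b -0.0085 -0.0108 -0.0062 dz -0.1083
  a -0.08 27 a -0.0835 b -0.0084 -0.0153 -0.0004 dz -0.1034
[-0.4655  0.2111  1.5142 -0.063   1.3824 -2.6094]
```

The tilt is now ~51° above level, slightly steeper than the final rest. Next I carry it over the pot.

Emit:
servo_tool(commands=[[0, [0, 0, 0], 0], [0, [-8, 12, -1], 0], [0, [-22, 35, -3], 0], [0, [-40, 64, -5], 0], [0, [-58, 93, -7], 0], [0, [-76, 122, -9], 0], [0, [-94, 151, -12], 0], [0, [-112, 180, -14], 0], [0, [-130, 209, -16], 0], [0, [-148, 238, -19], 0]])

```text
time_s: 28.83
position: [0.6113, 0.0791, 0.2701]
tcp_rot: [0.896, -2.981, 0.096]
force: [0.5, 0.4, -0.6]
opening: 0.0185
gripper_force: 39.2
```

Emit:
servo_tool(commands=[[0, [-16, 26, -2], 0], [0, [-30, 49, -4], 0], [0, [-41, 67, -5], 0], [0, [-48, 78, -6], 0], [0, [-52, 84, -6], 0], [0, [-53, 86, -6], 0], [0, [-53, 86, -6], 0], [0, [-53, 86, -6], 0], [0, [-53, 86, -6], 0], [0, [-53, 86, -6], 0]])

```text
time_s: 29.67
position: [0.6102, 0.1766, 0.2724]
tcp_rot: [0.894, -2.987, 0.099]
force: [0.4, -0.2, -1.0]
opening: 0.0188
gripper_force: 39.2
```

```bash
cat >> tip.py <<'E'
def rel(zlo=.135):
    o=r.observe();M=R.from_rotvec(o['tcp_rot']).as_matrix();g=np.array(o['position'])-M[:,2]*r.grasp_offset
    h=-M[:,0]*[1,1,0];h/=np.linalg.norm(h);b=np.array([-h[1],h[0],0])
    print(M.round(4),g,o['force'],o['opening'])
    for n in ('scene','top'):
        c=cam(n);P=cloud(c);k,_=potrim(c,P,(.566,.142));pc=np.array([k[0],k[1],0])
        D=P-g;A=D@h;B=D@b;m=(A<-.02)&(A>-.2)&(abs(B)<.03)&(P[...,2]>zlo)&(D[...,2]<-.02)
        Q=P[m]-pc;H=Q@h;T=Q@b;print(n,'pot',k,'n',m.sum(),'minH',H.min(),'minz',Q[:,2].min())
        for z in np.arange(Q[:,2].min()+.005,g[2],.015):
            j=abs(Q[:,2]-z)<.006
            if j.sum():print('  z',Q[j,2].mean().round(4),'H',H[j].mean().round(4),H[j].min().round(4),H[j].max().round(4),'T',T[j].mean().round(4),T[j].min().round(4),T[j].max().round(4))
E
python3 -c "
from tip import *; rel()"
```

```text
[[-0.8354 -0.5497 -0.003 ]
 [-0.5483  0.8336 -0.067 ]
 [ 0.0393 -0.0543 -0.9977]] [0.6103 0.1779 0.2911] [ 0.3629 -0.2211 -1.0418] 0.018781568038023073
scene pot [0.5668 0.1439 0.0527] n 124 minH -0.03945177604038886 minz 0.16747234629165167
  z 0.1728 H -0.0352 -0.0395 -0.0259 T -0.0063 -0.0137 0.0038
  z 0.1866 H -0.0249 -0.0388 -0.0073 T -0.0054 -0.0122 0.0077
  z 0.2018 H -0.0129 -0.0251 0.0046 T -0.0055 -0.0118 0.005
  z 0.2181 H -0.0 -0.0097 0.012 T -0.0049 -0.0131 0.0038
  z 0.2316 H 0.0134 0.0036 0.0213 T -0.0014 -0.0057 0.0028
  z 0.2459 H 0.0247 0.0177 0.0337 T -0.0018 -0.0055 0.0048
  z 0.2615 H 0.0311 0.0262 0.0347 T -0.0017 -0.007 0.0048
top pot [0.5643 0.1398 0.0526] n 221 minH -0.04048630721007809 minz 0.16686423226377
  z 0.1731 H -0.0314 -0.0381 -0.0233 T 0.0006 -0.0127 0.0072
  z 0.1871 H -0.024 -0.0349 -0.0108 T -0.0021 -0.012 0.0083
  z 0.202 H -0.0112 -0.0247 0.0013 T -0.0012 -0.0117 0.0088
  z 0.2157 H -0.0012 -0.0114 0.0087 T -0.0025 -0.0108 0.008
  z 0.2309 H 0.0123 0.0044 0.0221 T 0.0005 -0.0039 0.0055
  z 0.2454 H 0.0237 0.0188 0.0273 T 0.0014 -0.0025 0.006
  z 0.2615 H 0.0318 0.0252 0.0393 T 0.0015 -0.0069 0.0103
  z 0.271 H 0.0378 0.0378 0.0378 T 0.0024 0.0024 0.0024
```

The blade end is inside the pot's outline with 10 mm spare at the wall. Next I lower it, slowly at the end.

Emit:
servo_tool(commands=[[0, [3, 1, 10], 0], [0, [3, 1, 28], 0], [0, [2, 2, 48], 0], [0, [2, 3, 66], 0], [0, [1, 4, 82], 0], [0, [0, 5, 96], 0], [0, [0, 6, 106], 0], [0, [0, 6, 112], 0], [0, [-1, 6, 115], 0], [0, [-1, 6, 115], 0]])

```text
time_s: 30.6
position: [0.6073, 0.1754, 0.157]
tcp_rot: [0.897, -2.986, 0.099]
force: [0.1, 0.8, 0.2]
opening: 0.0189
gripper_force: 39.2
```

Emit:
servo_tool(commands=[[0, [0, 0, 1], 0], [0, [0, 0, 2], 0], [0, [0, 0, 3], 0], [0, [0, 0, 4], 0], [0, [0, 0, 4], 0], [0, [0, 0, 4], 0], [0, [0, 0, 4], 0], [0, [0, 0, 4], 0], [0, [0, 0, 4], 0], [0, [0, 0, 4], 0]])

```text
time_s: 31.43
position: [0.6077, 0.1753, 0.1538]
tcp_rot: [0.897, -2.988, 0.099]
force: [1.6, 0.9, 2.5]
opening: 0.0187
gripper_force: 39.4
```

```bash
python3 -c "
from tip import *; rel(.045)"
```

```text
[[-0.8346 -0.5509 -0.0016]
 [-0.5496  0.8328 -0.0667]
 [ 0.0381 -0.0548 -0.9978]] [0.6077 0.1765 0.1725] [1.5893 0.9478 2.5267] 0.018658320296924966
scene pot [0.5664 0.1437 0.0525] n 331 minH -0.12508293972294635 minz 0.04502045922664015
  z 0.0476 H -0.0224 -0.1251 0.0289 T 0.0194 -0.0253 0.0344
  z 0.0658 H -0.0392 -0.0506 -0.0142 T 0.0152 -0.0092 0.0342
  z 0.0804 H -0.0379 -0.0518 -0.0079 T 0.0071 -0.0235 0.0317
  z 0.0954 H -0.0303 -0.062 0.0034 T 0.0107 -0.0105 0.0346
  z 0.1098 H -0.0366 -0.0747 0.0144 T 0.016 -0.0143 0.0341
  z 0.1223 H -0.0198 -0.0531 0.026 T 0.0003 -0.0246 0.0327
  z 0.1401 H 0.0279 0.0219 0.0325 T -0.0023 -0.0069 0.0065
  z 0.1491 H 0.0311 0.0311 0.0311 T 0.0027 0.0027 0.0027
top pot [0.5631 0.1384 0.0515] n 442 minH -0.09454279039531781 minz 0.04501109493617649
  z 0.0469 H 0.0018 -0.0945 0.0381 T 0.0082 -0.0226 0.0371
  z 0.065 H -0.0347 -0.0527 -0.0137 T 0.0018 -0.0153 0.0373
  z 0.0804 H -0.0247 -0.0527 0.0379 T 0.0015 -0.0207 0.0359
  z 0.0947 H -0.0185 -0.0527 0.0381 T 0.001 -0.0218 0.0368
  z 0.1087 H -0.0406 -0.0773 0.0149 T 0.0174 -0.02 0.0373
  z 0.1228 H -0.0107 -0.0526 0.0264 T 0.004 -0.0145 0.0356
  z 0.1421 H 0.0302 0.0259 0.036 T -0.0006 -0.0068 0.0056
  z 0.1493 H 0.0359 0.0353 0.0365 T -0.0009 -0.0029 0.0011
```

The blade is on the pot floor beside the far wall. Next I ease the handle down toward the rim while still gripping.

Emit:
servo_tool(commands=[[0, [-1, 0, 1], 0], [0, [-2, 0, 3], 0], [0, [-4, 0, 4], 0], [0, [-6, 0, 6], 0], [0, [-8, 1, 8], 0], [0, [-10, 1, 9], 0], [0, [-12, 1, 11], 0], [0, [-14, 1, 12], 0], [0, [-14, 1, 12], 0], [0, [-14, 1, 12], 0]])

```text
time_s: 32.37
position: [0.6195, 0.183, 0.1419]
tcp_rot: [0.898, -2.988, 0.1]
force: [3.0, 0.7, 5.9]
opening: 0.0188
gripper_force: 39.6
```

```bash
python3 -c "
from tip import *; rel(.125); chk(0,False)"
```

```text
[[-0.8344 -0.5511 -0.0004]
 [-0.5499  0.8325 -0.0672]
 [ 0.0373 -0.0558 -0.9977]] [0.6195 0.1842 0.1605] [2.9645 0.7076 5.9445] 0.018799722013544882
scene pot [0.567  0.1435 0.0524] n 22 minH 0.03172332926775597 minz 0.12554364954437808
  z 0.132 H 0.0389 0.0317 0.045 T -0.0016 -0.0071 0.0065
top pot [0.5637 0.1393 0.0522] n 26 minH 0.03452334555007032 minz 0.125092485111102
  z 0.1317 H 0.0388 0.0345 0.0465 T 0.0005 -0.0071 0.0099
  z 0.1393 H 0.0443 0.0443 0.0443 T -0.0002 -0.0002 -0.0002
scene pot [0.5669 0.1438 0.0524] 156 blue [0.5652 0.1442 0.0724]
top pot [0.5635 0.1393 0.052 ] 113 blue [0.5664 0.1403 0.0722]
32.5667 [0.6194 0.1829 0.1419] [ 0.8978 -2.9885  0.1003] [3.0813 0.7085 5.9141] 0.018589861466906363 39.622535705566406
```

Emit:
servo_tool(commands=[[0, [-2, 0, 1], 0], [0, [-3, 0, 2], 0], [0, [-4, 0, 3], 0], [0, [-5, 0, 4], 0], [0, [-5, 0, 4], 0], [0.28, [-5, 0, 4], 0], [0.34, [-5, 0, 4], 0], [0.42, [-5, 0, 4], 0], [0.5, [-5, 0, 4], 0], [0.5, [-5, 0, 4], 0]])

```text
time_s: 33.4
position: [0.6219, 0.1853, 0.1357]
tcp_rot: [0.896, -2.985, 0.098]
force: [0.9, -0.7, -0.0]
opening: 0.0427
gripper_force: 0.0
```

```bash
python3 -c "
from tip import *; rel(.123); chk(0,False)"
```

```text
[[-0.8345 -0.551  -0.0045]
 [-0.5495  0.8328 -0.0671]
 [ 0.0407 -0.0536 -0.9977]] [0.622  0.1866 0.1543] [ 0.8746 -0.7183 -0.0136] 0.04269877302144358
scene pot [0.5666 0.1443 0.0529] n 24 minH -0.05185861835958067 minz 0.12311978969867444
  z 0.1274 H 0.0155 -0.0519 0.0484 T -0.0089 -0.0224 0.014
top pot [0.5636 0.1394 0.0522] n 27 minH 0.03017393737290787 minz 0.12514366582609465
  z 0.1298 H 0.0366 0.0302 0.044 T -0.0041 -0.0128 0.0052
scene pot [0.5672 0.144  0.0527] 149 blue [0.5655 0.1438 0.0722]
top pot [0.5639 0.1396 0.0525] 116 blue [0.5666 0.1402 0.0723]
33.6 [0.6224 0.1854 0.1363] [ 0.8966 -2.9859  0.0986] [-0.2549 -0.2976  0.5257] 0.0425797555618527 0.0
```

Released, and it seems to rest on the rim. I withdraw straight up and check.

Emit:
servo_tool(commands=[[0.6, [0, 0, 0], 0], [0.6, [0, 0, -10], 0], [0.6, [0, -1, -30], 0], [0.6, [0, -2, -55], 0], [0.6, [0, -4, -85], 0], [0.6, [0, -6, -115], 0], [0.6, [0, -8, -145], 0], [0.6, [0, -9, -165], 0], [0.6, [0, -60, -170], 0], [0.6, [0, -100, -170], 0]])

```text
time_s: 34.43
position: [0.6747, 0.1212, 0.3158]
tcp_rot: [0.904, -2.99, 0.101]
force: [0.5, 1.0, -0.5]
opening: 0.0513
gripper_force: 0.0
```

Emit:
servo_tool(commands=[[0.6, [0, -30, 0], 0], [0.6, [0, -60, 0], 0], [0.6, [0, -90, 0], 0], [0.6, [0, -110, 0], 0], [0.6, [0, -110, 0], 0], [0.6, [0, -110, 0], 0], [0.6, [0, -110, 0], 0], [0.6, [0, -110, 0], 0], [0.6, [0, -110, 0], 0], [0.6, [0, -110, 0], 0]])

```text
time_s: 35.27
position: [0.734, 0.0295, 0.3172]
tcp_rot: [0.899, -2.986, 0.099]
force: [-0.3, 0.0, 0.0]
opening: 0.0516
gripper_force: 0.0
```

```bash
python3 -c "
from tip import *; chk(0,False); stir(np.array([.62,.185,.15]))
for n in ('scene','top'):
    c=cam(n);P=cloud(c);h=np.array([.835,.55,0]);Q=P-[.5655,.142,0];H=Q@h;T=Q@np.array([-.55,.835,0])
    m=(abs(H)<.045)&(abs(T)<.012)&(Q[...,2]>.03)&(Q[...,2]<.15)
    for s in np.arange(-.04,.05,.01):
        k=m&(abs(H-s)<.005); print(n,s.round(2),k.sum(),np.percentile(Q[k][:,2],[10,50,90]).round(3) if k.sum() else '')"
```

```text
scene pot [0.5672 0.1442 0.053 ] 102 blue [0.5653 0.1441 0.0724]m.py:4: RuntimeWarning: Mean of empty slice.
  s=least_squares(lambda q:np.hypot(p[:,0]-q[0],p[:,1]-q[1])-q[2],[*p.mean(0),.05],loss='soft_l1',f_scale=.002); return s.x
  ret = ret.dtype.type(ret / rcount)
Traceback (most recent call last):
  File "chk.py", line 7, in chk
    b=ringfit(c,near&(H[...,0]>105)&(H[...,0]<130)&(H[...,1]>150)&(H[...,2]>80)&(P[...,1]>0.05))
  File "m.py", line 6, in ringfit
    v,u=np.nonzero(mask); return circ(np.array([atz(c,q,z)[:2] for q in zip(u,v)]))
                                 ~~~~^^^^^^^^^^^^^^^^^^^^^^^^^^^^^^^^^^^^^^^^^^^^^^
  File "m.py", line 4, in circ
    s=least_squares(lambda q:np.hypot(p[:,0]-q[0],p[:,1]-q[1])-q[2],[*p.mean(0),.05],loss='soft_l1',f_scale=.002); return s.x
                                                                    ^^^^^^^^^^^^^^^^
TypeError: Value after * must be an iterable, not numpy.float64
```

Emit:
servo_tool(commands=[[0.6, [20, -30, 0], 0], [0.6, [40, -70, 0], 0], [0.6, [60, -110, 0], 0], [0.6, [80, -150, 0], 0], [0.6, [100, -190, 0], 0], [0.6, [110, -210, 0], 0], [0.6, [110, -210, 0], 0], [0.6, [110, -210, 0], 0], [0.6, [110, -210, 0], 0], [0.6, [110, -210, 0], 0]])

```text
time_s: 36.2
position: [0.7584, -0.2051, 0.3326]
tcp_rot: [0.899, -2.986, 0.098]
force: [-0.6, -0.2, 0.2]
opening: 0.0513
gripper_force: 0.0
```

```bash
python3 -c "
from tip import *; chk(0,False); stir(np.array([.62,.185,.15]))
for n in ('scene','top'):
    c=cam(n);P=cloud(c);h=np.array([.835,.55,0]);Q=P-[.5655,.142,0];H=Q@h;T=Q@np.array([-.55,.835,0])
    m=(abs(H)<.045)&(abs(T)<.008)&(Q[...,2]>.03)&(Q[...,2]<.15)
    for s in np.arange(-.04,.05,.01):
        k=m&(abs(H-s)<.005); print(n,s.round(2),k.sum(),np.percentile(Q[k][:,2],[10,50,90]).round(3) if k.sum() else '')"
```

```text
scene pot [0.567  0.144  0.0529] 159 blue [0.5652 0.1441 0.0724]
top pot [0.5641 0.1397 0.0525] 140 blue [0.5671 0.1411 0.073 ]
36.3 [ 0.7584 -0.205   0.3329] [ 0.8998 -2.9855  0.0986] [-0.576   0.0046  0.2196] 0.05128025739935389 0.0
scene 174 elev 38.3 [0.6166 0.4857 0.6196 0.6216 0.1712 0.1502] [0.5658 0.1529 0.0864] [0.6547 0.2052 0.1835]
top 186 elev 40.9 [0.6342 0.4105 0.6553 0.6213 0.1743 0.1578] [0.5894 0.1499 0.0755] [0.6537 0.1984 0.1843]
36.4 [ 0.7584 -0.2055  0.3328] [ 0.1019  0.8112 -0.1689] 0.05114997893492004 0.0 [-0.3879  0.5071  1.0422 -0.063   1.5694 -2.5443]
scene -0.04 0 
scene -0.03 6 [0.063 0.065 0.067]
scene -0.02 11 [0.067 0.071 0.075]
scene -0.01 12 [0.077 0.079 0.085]
scene 0.0 10 [0.086 0.09  0.095]
scene 0.01 9 [0.093 0.099 0.104]
scene 0.02 12 [0.102 0.108 0.113]
scene 0.03 12 [0.111 0.12  0.129]
scene 0.04 9 [0.132 0.134 0.138]
top -0.04 4 [0.059 0.06  0.061]
top -0.03 19 [0.048 0.064 0.068]
top -0.02 20 [0.046 0.074 0.078]
top -0.01 18 [0.048 0.084 0.089]
top 0.0 17 [0.045 0.092 0.096]
top 0.01 14 [0.045 0.098 0.108]
top 0.02 19 [0.044 0.108 0.115]
top 0.03 25 [0.043 0.117 0.13 ]
top 0.04 30 [0.046 0.132 0.14 ]
```

The stirrer leans at ~41° as planned, with its blade in the floor corner and its handle on the rim. The pot is centred to about 1 mm, and nothing is moving or being touched.

```bash
python3 -c "
from cell import r; print(r.job_done())"
```

```text
the job is handed in; nothing more can be done
None
```

Job handed in: the pot stands centred in the blue ring to about 1 mm and the stirrer leans in it, blade on the floor, but the first release swung almost level, so I regripped it, reset its tilt against the holder tube and lowered it again; I also viewed 11 pictures instead of 10.

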